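Stand the fallen glaze test tiles back up

TASK

Two of the L-shaped glaze test tiles on the ware board, a large one and a small one, have fallen on their backs with the foot sticking up. Gently push each one by its foot with the fingertips so that it tips back up and stands on its foot on the board, within a few centimetres of where it lay; do not pinch or lift them, and leave the standing tiles, the jar and the mug where they are.

Things in the scene. Friction and masses are not known exactly. Their poses are not given: they have to be found in the camera images.
- board: plywood ware board, 280 (x) by 560 (y) by 18 mm thick, fixed to the table; origin at the centre of its underside, so its top is 18 mm above the table. The tiles are on it: the two fallen ones towards its two ends (either may be at either end), the two standing ones in the middle
- big_tile: The large L-shaped white test tile, 200 g, blue-glazed panel end, lying on its back: panel 85 x 65 x 9 mm flat, foot 14 mm thick, 65 wide, upright to 65 mm above the board. Origin: middle of the heel edge (outer corner of panel and foot, always on the board). x: heel along panel, level now, up once standing; y: along heel; z: heel along foot, up now. Foot fills x 0-14, panel z 0-9 mm
- small_tile: The small L-shaped white test tile, 110 g, blue-glazed panel end, lying on its back: panel 68 x 50 x 8 mm flat, foot 12 mm thick, 50 wide, upright to 52 mm above the board. Origin: middle of the heel edge (outer corner of panel and foot, always on the board). x: heel along panel, level now, up once standing; y: along heel; z: heel along foot, up now. Foot fills x 0-12, panel z 0-8 mm
- big_tile_push (a point): middle of the inner face of the large tile's foot (the face over the panel), 14 mm along x and 49 mm along z from the tile's origin. Pushed here towards the tile's -x by about 1 N, the loose tile rolls about its heel edge; past about 50 degrees it drops onto its foot by itself. A push low on the foot, or on its outer face, tends only to slide it
- small_tile_push (a point): middle of the inner face of the small tile's foot (the face over the panel), 12 mm along x and 40 mm along z from the tile's origin. Pushed here towards the tile's -x by about 1 N, the loose tile rolls about its heel edge; past about 50 degrees it drops onto its foot by itself. A push low on the foot, or on its outer face, tends only to slide it
- near_tile: The one nearer the robot of the two in the middle of the board, bystander, already standing: an L-shaped white tile of the small size, 68 mm tall, 50 mm wide, foot reaching 52 mm from the heel. Origin: the middle of its heel edge on the board; z up, foot towards its -x. Must stay where it is.
- far_tile: The one farther from the robot of the two in the middle of the board, bystander, already standing: an L-shaped white tile of the small size, 68 mm tall, 50 mm wide, foot reaching 52 mm from the heel. Origin: the middle of its heel edge on the board; z up, foot towards its -x. Must stay where it is.
- jar: bystander: small pale glaze jar with a white cap, 60 mm across, 85 mm tall, on the table beside the left (+y) end of the board; origin at the centre of its underside
- mug: bystander: terracotta mug, 80 mm across plus a handle, 90 mm tall, on the table beside the right (-y) end of the board; origin at the centre of its underside
There are look-alikes about, which are no part of the job. What is shaped like the big_tile but green or pink is not meant.

How it is judged:
By the outcome, as a careful person would: the job done as asked, in the order asked, and still so for the second after the job is handed in, with the robot touching nothing.
It also fails if it takes over 45 s, if anything falls off the work surface, if the arm or the gripper's body presses on something with over 40 N, if the wrist force passes 120 N, or if a joint passes its speed limit or range.

ROBOT

A 6-joint arm with a two-finger parallel gripper is mounted at the origin on the work surface. World frame = base frame: x ahead of the robot, y to its left, z up, the work surface at z = 0. Lengths are in m, angles in rad, forces in N, time in s.
With the tool pointing down it reaches from about 0.35 to 0.775 m from the base axis. Payload 7.3 kg.
Tool frame: the origin (TCP) lies at the very end of the fingers, on their centre line; the grasp point (between the pads) lies 19 mm behind it; z points along the fingers, y is the line along which they close (so a half turn about z gives the same grasp; the last joint's range is limited). The gripper opens to 92 mm and grips with 3 to 60 N. Pads are 19 mm wide; open, the fingers measure 130 mm over their backs; the gripper's body (75 mm by 190 mm) begins 47 mm behind the grasp point.
Start: joints at [1.112, 0.342, 1.524, -0, 1.275, -0.146], TCP at [0.162, 0.5, 0.227] pointing down, gripper open.
Joint ranges: [-2.53, 2.53], [-0.77, 2.02], [0.04, 2.7], [-1, 4.14], [0.28, 2.66], [-3.11, 3.11]. Speed limits (rad/s): [2.57, 2.57, 3.14, 3.14, 3.14, 3.14].

INTERFACE

Orientations are given as a rotation vector (axis times angle).
In Python, from bench import read_state, optics, order, models gives the robot as it stands.
- The arm moves only by the tool apply_moves, never from a script. Its arguments are lists of equal length, an entry for each row: "xyz": the shift along the tool's x, y, z as a fraction of full scale, a list of three; "roll": the turn about the tool's z as a fraction of full scale; "grip": the opening, from 0 (shut) to 1 (fully open). In form: {"xyz": [[tx, ty, tz], ...], "roll": [roll, ...], "grip": [grip, ...]}. A call has 1 to 12 rows; each row is the pose to reach, as a shift and turn from the pose commanded when the call began, along the tool's axes at that moment; what a row does not reach only later rows make up. Full scale, the value 1, is 500 mm for a shift and 45 degrees for a turn. A row lasts 1/12 s, in which the tool goes at most 41.7 mm and 7.16 degrees, less where a joint would pass 70% of its speed; a pose out of reach is approached as far as the arm can. A call with a number of a shift or a turn outside -1 to 1 is refused whole. A call with a gripper value outside its range is refused whole. The fingers move at their own pace and stop on an object; the grip force is fixed at half the most. Time passes only in rows, so rows that repeat a pose let the fingers close. It gives the time, the measured TCP pose, the force, the opening and the grip force at its end, in the units of the state.
- read_state(): the state, without advancing time (a new reading comes with each control period).
- optics.get_image(name): name is "scene" or "top" or "wrist"; returns a dict with "pixels" (384x512x3 uint8, blue, green, red), "depth" (384x512 float32, m along the optical axis (not along the pixel's ray), 0 where there is no reading), "K" (3x3 intrinsics, pixels), "k1" (the pictures are not rectified: a ray, as slopes to the right and down, at radius r is drawn at 1 + k1 r^2 times it, then the intrinsics apply), "R" (3x3) and "t" (3): a world point X has camera coordinates R X + t. Camera axes: x right, y down, z forward; pixel columns grow to the right and rows downward; lengths in m; the calibration is good to about 2 mm. A picture is of the moment at which its call begins.
- order.finish_job(): hands the job in; it is judged then, once.
Trained networks look in a picture, given as the dict that the camera call returned (one of the last four; its "shot" number tells which), for a name from the list of things; names that differ only in an ending like _2 or _b are one class to them, and where a whole thing is asked for, a point or a joint stands for the part that bears it (a point fixed in the world has none). Each returns a list of dicts, best first, with "confidence" (0 to 1); they miss things now and then, are a little off and sometimes report something else, mostly with a low value. They report only what shows in the picture. A call takes as long as a camera call. They do not tell look-alikes from the thing itself.
- models.boxes_of(picture, label): "xyz" ([x, y, z] in m, in the coordinates of the camera as it stood for that picture, good to about 4 mm: the middle of the surface that is visible of it).
- models.cut_out(picture, label): "pixels" (384x512 bool, what is visible of it).
- models.tip_of(picture, label): "xyz" ([x, y, z] in m, in the coordinates of the camera as it stood for that picture, good to about 4 mm: a listed point, or the origin of a listed thing).
The state is a dict: "t": time; "joint_positions": joint angles; "joint_vel": joint speeds; "joint_torque": joint torques, N m; "eef_pos": TCP position; "eef_rot": TCP orientation; "contact_force": force on the tool from outside, world axes, zero at the start; "moment": the same for the moment, N m; "grip_width": finger opening in m; "gripper_force": force on a finger pad.
Only numpy, scipy, OpenCV 4.12 (cv2) and the standard library are available. Lean on these libraries where they do the work, as an engineer would, in place of code of your own. Each camera call takes 0.05 s, during which the arm holds its last target. There are 200 camera calls.

## Working session

There is one attempt and no reset: what is moved stays moved. The work goes in short steps, Python scripts to look and compute and a tool call to move; the robot and the scene stay as the last step left them, time stands still between calls to the robot, and variables do not carry over. Pictures are saved under pics/ and viewed, at most 10 in all, crops included, and the job is handed in when it is done.

Besides the shell and the picture viewer there is one more tool, called in YAML: its name, and indented under it one key for each argument. apply_moves: Moves the arm, as the interface text tells. Its arguments: {"type":"object","properties":{"xyz":{"type":"array","items":{"type":"array","items":{"type":"number","minimum":-1,"maximum":1}}},"roll":{"type":"array","items":{"type":"number","minimum":-1,"maximum":1}},"grip":{"type":"array","items":{"type":"number"}}},"required":["xyz","roll","grip"]}

```bash
mkdir -p pics
cat > h.py <<'E'
import numpy as np, cv2
from bench import read_state, optics, order, models
def w(p,X): return p["R"].T@(np.asarray(X)-p["t"])
def pix(p,X):
    c=p["R"]@np.asarray(X)+p["t"]; s=c[:2]/c[2]; s=s*(1+p["k1"]*(s@s)); return (p["K"][:2,:2]@s+p["K"][:2,2]).round(0)
def cloud(p):
    h,wd=p["depth"].shape; u,v=np.meshgrid(np.arange(wd),np.arange(h))
    K=p["K"]; d=np.stack([(u-K[0,2])/K[0,0],(v-K[1,2])/K[1,1]],-1); s=d.copy()
    for _ in range(8): s=d/(1+p["k1"]*(s**2).sum(-1,keepdims=True))
    z=p["depth"][...,None]; c=np.concatenate([s*z,z],-1); X=(c-p["t"])@p["R"]; X[p["depth"]==0]=np.nan; return X
E
python3 - <<'E'
from h import *
s=read_state(); print(s["t"],s["eef_pos"],s["eef_rot"],s["grip_width"])
T=optics.get_image("top"); S=optics.get_image("scene")
cv2.imwrite("pics/a.png",np.hstack([T["pixels"],S["pixels"]])[:, :][:, ::1] if 0 else cv2.resize(np.vstack([T["pixels"],S["pixels"]]),(400,600)))
cv2.imwrite("pics/t.png",T["pixels"]);cv2.imwrite("pics/s.png",S["pixels"])
for n,p in(("T",T),("S",S)):
  for l in "big_tile small_tile big_tile_push small_tile_push near_tile far_tile jar mug".split():
    for r in models.tip_of(p,l)[:4]:
      X=w(p,r["xyz"]); print(n,l,round(r["confidence"],2),X.round(3),pix(p,X))
E
```

```text
0.0 [0.16135861 0.49915088 0.22604467] [-4.89322004e-01 -3.10276986e+00  2.37128658e-03] 0.09177005302941571
T big_tile 0.83 [ 0.293  0.158 -0.001] [204. 256.]
T big_tile 0.61 [0.561 0.199 0.015] [193. 173.]
T big_tile 0.61 [0.702 0.448 0.002] [122. 133.]
T small_tile 0.75 [ 0.554 -0.137  0.018] [296. 176.]
T big_tile_push 0.89 [0.576 0.196 0.066] [191. 166.]
T big_tile_push 0.64 [0.301 0.168 0.044] [199. 254.]
T big_tile_push 0.55 [0.695 0.438 0.049] [121. 131.]
T small_tile_push 0.86 [ 0.545 -0.143  0.06 ] [299. 177.]
T small_tile_push 0.42 [0.575 0.194 0.067] [192. 167.]
T near_tile 0.88 [0.531 0.046 0.016] [239. 183.]
T near_tile 0.72 [ 0.557  0.037 -0.   ] [242. 176.]
T far_tile 0.72 [0.638 0.043 0.02 ] [241. 150.]
T jar 0.56 [ 0.516  0.448 -0.002] [120. 187.]
T mug 0.82 [ 0.536 -0.449  0.005] [390. 183.]
T mug 0.66 [0.558 0.037 0.001] [243. 175.]
S big_tile 0.97 [0.559 0.191 0.017] [286. 167.]
S big_tile 0.91 [0.703 0.446 0.001] [344. 142.]
S big_tile 0.72 [0.29  0.161 0.001] [222. 153.]
S big_tile 0.26 [0.575 0.194 0.063] [291. 159.]
S small_tile 0.57 [ 0.555 -0.138  0.021] [245. 227.]
S big_tile_push 0.91 [0.574 0.189 0.064] [291. 160.]
S big_tile_push 0.89 [0.695 0.436 0.052] [343. 134.]
S big_tile_push 0.61 [0.301 0.171 0.052] [225. 143.]
S small_tile_push 0.54 [ 0.54  -0.141  0.059] [241. 219.]
S small_tile_push 0.34 [0.558 0.191 0.019] [286. 166.]
S near_tile 0.74 [0.558 0.042 0.001] [269. 196.]
S near_tile 0.66 [0.642 0.038 0.019] [290. 201.]
S near_tile 0.5 [0.528 0.046 0.019] [262. 189.]
S far_tile 0.69 [0.639 0.041 0.019] [290. 200.]
S jar 0.66 [0.512 0.449 0.004] [301. 128.]
S jar 0.64 [0.557 0.196 0.019] [287. 166.]
S jar 0.54 [0.576 0.192 0.064] [291. 159.]
S jar 0.27 [0.64  0.042 0.02 ] [290. 200.]
S mug 0.98 [ 0.534 -0.451  0.001] [189. 305.]
```

View pics/t.png

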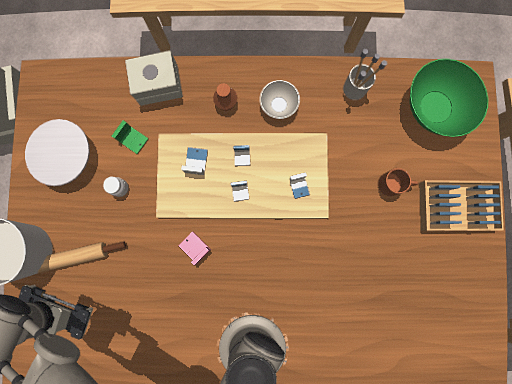

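View pics/s.png

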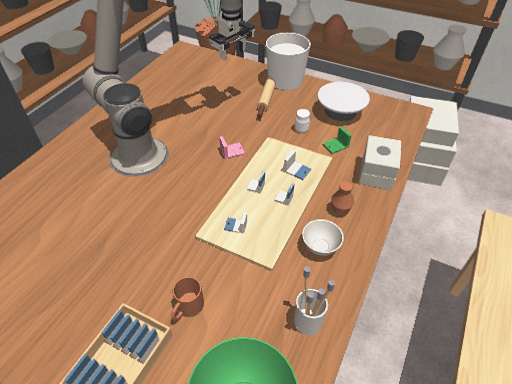

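The top view shows the white/blue big tile at (195,160). Its look-alikes are green at (130,137) and pink at (194,248). The small fallen tile is at (299,186), and the standing ones are at (242,156) and (240,190). The big tile's foot points toward the robot, the small tile's away from it. I choose the white/blue ones and check their yaw next.

Run:
```python
from h import *
P={n:optics.get_image(n) for n in("top","scene")}
S=P["scene"]["pixels"]; cv2.imwrite("pics/crop.png",np.hstack([cv2.resize(P["top"]["pixels"][135:220,155:330],None,fx=2.2,fy=2.2),cv2.resize(S[140:245,200:335],(384,187))[:187]]))
for n,p in P.items():
  C=cloud(p)
  for l,c,h,L in(("big",(.56,.193),.083,.085),("small",(.554,-.138),.070,.068)):
    d=np.hypot(C[...,0]-c[0],C[...,1]-c[1])<.11
    if l=="big": d&=C[...,1]>.11
    else: d&=C[...,1]<-.07
    for nm,m in(("foot",d&(C[...,2]>h-.04)),("foottop",d&(C[...,2]>h-.006)),("panel",d&(C[...,2]>.022)&(C[...,2]<.032))):
      q=C[m]
      if len(q)<5: print(n,l,nm,len(q)); continue
      r=cv2.minAreaRect((q[:,:2]*1000).astype(np.float32))
      print(n,l,nm,len(q),"mean",q.mean(0).round(3),"rect",np.round(r[0]),np.round(r[1]),round(r[2],1),"zmax",q[:,2].max().round(3))
```

```text
top big foot 135 mean [0.565 0.192 0.077] rect [566. 194.] [67. 15.] 82.6 zmax 0.089
top big foottop 97 mean [0.567 0.194 0.083] rect [567. 194.] [67. 15.] 82.3 zmax 0.089
top big panel 522 mean [0.595 0.192 0.026] rect [559. 206.] [190. 211.] 89.1 zmax 0.032
top small foot 102 mean [ 0.542 -0.141  0.059] rect [ 522. -147.] [68. 51.] 14.2 zmax 0.076
top small foottop 66 mean [ 0.548 -0.14   0.07 ] rect [ 548. -141.] [13. 50.] 16.4 zmax 0.076
top small panel 417 mean [ 0.534 -0.151  0.025] rect [ 558. -155.] [161. 210.] 88.8 zmax 0.032
scene big foot 126 mean [0.569 0.187 0.07 ] rect [568. 192.] [67. 18.] 85.4 zmax 0.088
scene big foottop 54 mean [0.568 0.192 0.082] rect [568. 192.] [67. 18.] 85.4 zmax 0.088
scene big panel 317 mean [0.595 0.186 0.026] rect [558. 194.] [208. 166.] 0.9 zmax 0.032
scene small foot 101 mean [ 0.55  -0.148  0.056] rect [ 528. -148.] [58. 50.] 14.8 zmax 0.074
scene small foottop 50 mean [ 0.55  -0.143  0.069] rect [ 550. -142.] [12. 49.] 15.5 zmax 0.074
scene small panel 229 mean [ 0.524 -0.155  0.025] rect [ 553. -157.] [172. 204.] 89.7 zmax 0.032
```

View pics/crop.png

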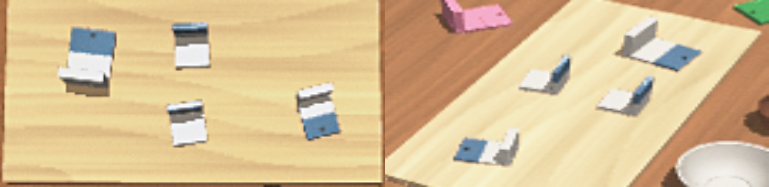

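apply_moves:
  xyz:
    - [-1,-0.318,0.06]
    - [-1,-0.318,0.06]
    - [-1,-0.318,0.06]
    - [-1,-0.318,0.06]
    - [-1,-0.318,0.06]
    - [-1,-0.318,0.06]
    - [-1,-0.318,0.06]
    - [-1,-0.318,0.06]
    - [-1,-0.318,0.06]
    - [-1,-0.318,0.06]
    - [-1,-0.318,0.06]
    - [-1,-0.318,0.06]
  roll: [-0.256,-0.256,-0.256,-0.256,-0.256,-0.256,-0.256,-0.256,-0.256,-0.256,-0.256,-0.256]
  grip: [0,0,0,0,0,0,0,0,0,0,0,0]

```text
t: 2.0
eef_pos: [0.5655, 0.2103, 0.1984]
eef_rot: [0.176, 3.137, 0.0]
contact_force: [0.4, 0.8, -0.8]
grip_width: 0.0164
gripper_force: 0.0
```

apply_moves:
  xyz:
    - [0,0,0]
    - [0,0,0]
    - [0,0,0]
  roll: [0,0,0]
  grip: [0,0,0]

```text
t: 2.25
eef_pos: [0.5635, 0.2119, 0.198]
eef_rot: [-0.176, -3.135, -0.0]
contact_force: [-0.0, 0.9, 0.3]
grip_width: 0.001
gripper_force: 0.0
```

apply_moves:
  xyz:
    - [-0.078,-0.036,0]
    - [-0.078,-0.036,0.08]
    - [-0.078,-0.036,0.17]
    - [-0.078,-0.036,0.17]
    - [-0.078,-0.036,0.17]
    - [-0.078,-0.036,0.17]
    - [-0.078,-0.036,0.17]
  roll: [0,0,0,0,0,0,0]
  grip: [0,0,0,0,0,0,0]

```text
t: 2.83
eef_pos: [0.6019, 0.1907, 0.1166]
eef_rot: [0.173, 3.132, 0.002]
contact_force: [-0.8, 0.8, 0.3]
grip_width: 0.0003
gripper_force: 0.0
```

Run:
```python
from h import *
p=optics.get_image("scene"); s=read_state(); print(s["eef_pos"],s["contact_force"]); print(pix(p,s["eef_pos"]),pix(p,[.574,.192,.067]))
c=p["pixels"][100:210,220:360]; q=optics.get_image("top")["pixels"][130:220,150:260]
cv2.imwrite("pics/c1.png",np.hstack([cv2.resize(c,(420,330)),cv2.resize(q,(370,330))]))
```

```text
[0.60190347 0.19054943 0.1165686 ] [ 0.90319627  0.43434952 -0.254766  ]
[299. 151.] [291. 159.]
```

View pics/c1.png

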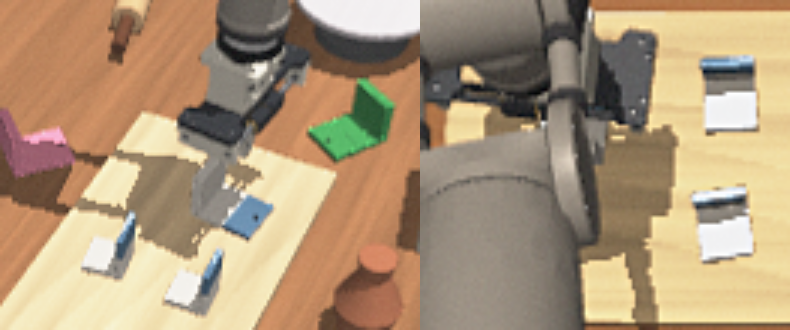

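The scene crop shows the closed fingertips at (215,155), above the big tile's panel, with the foot at (205,195) on the robot side. I'll lower them.

apply_moves:
  xyz:
    - [0,0,0.05]
    - [0,0,0.097]
    - [0,0,0.097]
    - [0,0,0.097]
  roll: [0,0,0,0]
  grip: [0,0,0,0]

```text
t: 3.27
eef_pos: [0.6005, 0.1897, 0.0654]
eef_rot: [-0.175, -3.136, 0.0]
contact_force: [0.1, -0.0, -0.4]
grip_width: 0.0003
gripper_force: 0.0
```

apply_moves:
  xyz:
    - [0.008,0,0]
    - [0.016,0,0]
    - [0.022,0,0]
    - [0.028,0,0]
    - [0.034,0,0]
    - [0.04,0,0]
    - [0.046,0,0]
    - [0.052,0,0]
    - [0.058,0,0]
    - [0.064,0,0]
  roll: [0,0,0,0,0,0,0,0,0,0]
  grip: [0,0,0,0,0,0,0,0,0,0]

```text
t: 4.1
eef_pos: [0.5687, 0.1932, 0.065]
eef_rot: [0.176, 3.137, 0.0]
contact_force: [0.6, 0.7, 0.8]
grip_width: 0.0008
gripper_force: 0.4
```

Run:
```python
from h import *
p=optics.get_image("scene"); s=read_state(); print(s["eef_pos"],s["contact_force"]); 
cv2.imwrite("pics/c2.png",cv2.resize(p["pixels"][120:200,240:340],(500,400)))
```

```text
[0.56803036 0.19327427 0.06487024] [-0.0948432  -0.63199955  0.82569922]
```

View pics/c2.png

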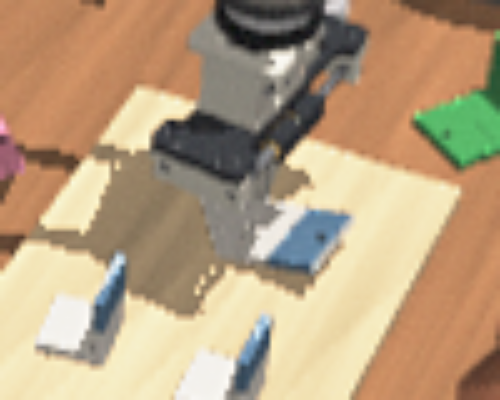

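The crop shows the big tile's panel (blue end at (310,240)) rising off the board, so it's tipping. I'll continue.

apply_moves:
  xyz:
    - [0.006,0,0]
    - [0.012,0,0]
    - [0.018,0,0]
    - [0.024,0,0]
    - [0.03,0,0.002]
    - [0.036,0,0.004]
    - [0.042,0,0.006]
    - [0.048,0,0.008]
    - [0.054,0,0.01]
    - [0.06,0,0.012]
    - [0.066,0,0.014]
  roll: [0,0,0,0,0,0,0,0,0,0,0]
  grip: [0,0,0,0,0,0,0,0,0,0,0]

```text
t: 5.07
eef_pos: [0.5358, 0.1969, 0.0578]
eef_rot: [-0.175, -3.137, -0.0]
contact_force: [0.0, 0.3, 0.3]
grip_width: 0.0005
gripper_force: 0.0
```

Run:
```python
from h import *
p=optics.get_image("scene"); s=read_state(); print(s["eef_pos"],s["contact_force"]); 
cv2.imwrite("pics/c3.png",cv2.resize(p["pixels"][120:200,240:340],(500,400)))
C=cloud(p); m=(C[...,1]>.13)&(C[...,1]<.25)&(C[...,0]>.5)&(C[...,0]<.66)&(C[...,2]>.022)&(C[...,2]<.12)
b=p["pixels"].astype(int); bl=m&(b[...,0]-b[...,2]>30); print(bl.sum(),C[bl].min(0).round(3),C[bl].max(0).round(3))
```

```text
[0.53511381 0.19691714 0.05755182] [-0.13007519  1.18499793 -0.2120796 ]
7 [0.576 0.155 0.074] [0.589 0.163 0.097]
```

View pics/c3.png

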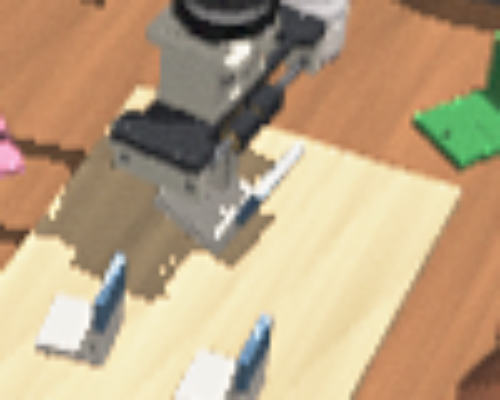

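The big tile is steeply tilted, with its panel top edge at (260,185). I'll push a little farther.

apply_moves:
  xyz:
    - [0.006,0,0.002]
    - [0.012,0,0.004]
    - [0.018,0,0.005]
    - [0.024,0,0.005]
    - [0.03,0,0.005]
    - [0.03,0,0.005]
    - [0.03,0,0.005]
    - [0.03,0,0.005]
  roll: [0,0,0,0,0,0,0,0]
  grip: [0,0,0,0,0,0,0,0]

```text
t: 5.78
eef_pos: [0.5214, 0.1986, 0.0556]
eef_rot: [0.175, 3.136, 0.0]
contact_force: [-0.2, 0.4, -0.1]
grip_width: 0.0003
gripper_force: 0.0
```

Run:
```python
from h import *
p=optics.get_image("scene"); s=read_state(); print(s["eef_pos"],s["contact_force"]); 
cv2.imwrite("pics/c4.png",cv2.resize(p["pixels"][120:200,240:340],(500,400)))
C=cloud(p); m=(C[...,1]>.13)&(C[...,1]<.25)&(C[...,0]>.5)&(C[...,0]<.66)&(C[...,2]>.022)&(C[...,2]<.13)
b=p["pixels"].astype(int); bl=m&(b[...,0]-b[...,2]>25); print(bl.sum(),C[bl].round(3)[:12])
```

```text
[0.52148414 0.19851917 0.05552919] [-0.18975294 -0.12367665  0.64744084]
66 [[0.56  0.218 0.103]
 [0.559 0.212 0.103]
 [0.56  0.218 0.098]
 [0.559 0.213 0.097]
 [0.56  0.221 0.091]
 [0.555 0.203 0.098]
 [0.557 0.207 0.096]
 [0.558 0.217 0.088]
 [0.56  0.22  0.086]
 [0.557 0.188 0.106]
 [0.555 0.204 0.092]
 [0.56  0.202 0.096]]
```

View pics/c4.png

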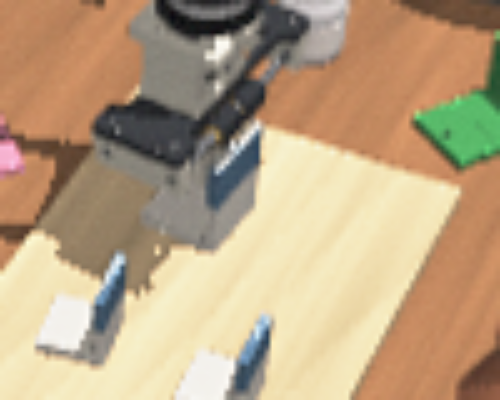

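The big tile now stands, with its top at z 0.103 and its panel at x 0.56. I'll lift and go to the small one.

apply_moves:
  xyz:
    - [0,0,-0.04]
    - [0,0,-0.1]
    - [0,0,-0.17]
    - [0,0,-0.24]
    - [0,0,-0.29]
    - [0,0,-0.29]
  roll: [0,0,0,0,0,0]
  grip: [0,0,0,0,0,0]

```text
t: 6.33
eef_pos: [0.5241, 0.1991, 0.2065]
eef_rot: [0.175, 3.126, 0.005]
contact_force: [0.7, 0.4, 0.6]
grip_width: 0.0007
gripper_force: 0.0
```

apply_moves:
  xyz:
    - [-0.075,-0.692,0]
    - [-0.075,-0.692,0]
    - [-0.075,-0.692,0]
    - [-0.075,-0.692,0]
    - [-0.075,-0.692,0]
    - [-0.075,-0.692,0]
    - [-0.075,-0.692,0]
    - [-0.075,-0.692,0]
    - [-0.075,-0.692,0]
    - [-0.075,-0.692,0]
    - [-0.075,-0.692,0]
    - [-0.075,-0.692,0]
  roll: [-0.489,-0.489,-0.489,-0.489,-0.489,-0.489,-0.489,-0.489,-0.489,-0.489,-0.489,-0.489]
  grip: [0,0,0,0,0,0,0,0,0,0,0,0]

```text
t: 7.33
eef_pos: [0.5197, -0.149, 0.1998]
eef_rot: [0.426, -3.112, -0.002]
contact_force: [0.5, 0.3, -0.5]
grip_width: 0.0004
gripper_force: 0.0
```

Run:
```python
from h import *
from scipy.spatial.transform import Rotation as R
s=read_state(); M=R.from_rotvec(s["eef_rot"]).as_matrix(); print(s["eef_pos"],M.round(3).tolist()); print((M.T@(np.array([.520,-.1495,.058])-s["eef_pos"])/.5).round(3))
```

```text
[ 0.5196742  -0.14899451  0.19982978] [[-0.963, -0.269, -0.001], [-0.269, 0.963, 0.001], [0.001, 0.001, -1.0]]
[-0.001 -0.001  0.284]
```

apply_moves:
  xyz:
    - [0,0,0.07]
    - [0,0,0.14]
    - [0,0,0.2]
    - [0,0,0.25]
    - [0,0,0.284]
    - [0,0,0.284]
    - [0,0,0.284]
  roll: [0,0,0,0,0,0,0]
  grip: [0,0,0,0,0,0,0]

```text
t: 7.92
eef_pos: [0.5197, -0.148, 0.0581]
eef_rot: [0.429, -3.111, -0.002]
contact_force: [0.1, -0.2, -0.4]
grip_width: -0.0001
gripper_force: 0.0
```

apply_moves:
  xyz:
    - [-0.008,0,0]
    - [-0.016,0,0]
    - [-0.022,0,0]
    - [-0.028,0,0]
    - [-0.034,0,0]
    - [-0.04,0,0]
    - [-0.045,0,0]
    - [-0.05,0,0]
    - [-0.056,0,0]
  roll: [0,0,0,0,0,0,0,0,0]
  grip: [0,0,0,0,0,0,0,0,0]

```text
t: 8.67
eef_pos: [0.5471, -0.142, 0.0584]
eef_rot: [0.426, -3.112, -0.0]
contact_force: [0.2, -0.1, -0.0]
grip_width: 0.0002
gripper_force: 0.2
```

Run:
```python
from h import *
p=optics.get_image("scene"); s=read_state(); print(s["eef_pos"],s["contact_force"]); 
cv2.imwrite("pics/c5.png",cv2.resize(p["pixels"][180:260,195:295],(500,400)))
```

```text
[ 0.5476695  -0.1418797   0.05843891] [ 0.2743646  -0.07245493 -0.02651884]
```

View pics/c5.png

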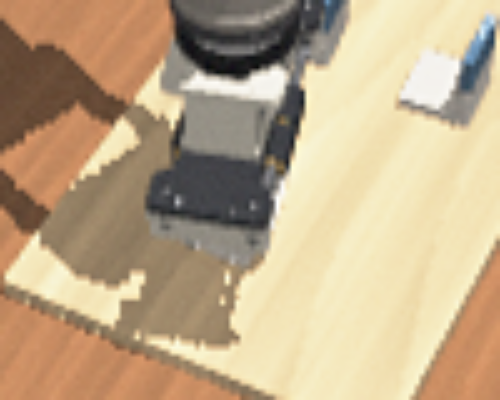

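The gripper hides the small tile in this view; the standing tile at (440,80) is untouched. I'll continue along the planned arc.

apply_moves:
  xyz:
    - [-0.006,0,0]
    - [-0.012,0,0]
    - [-0.018,0,0.001]
    - [-0.024,0,0.003]
    - [-0.03,0,0.005]
    - [-0.036,0,0.008]
    - [-0.042,0,0.011]
    - [-0.048,0,0.014]
    - [-0.054,0,0.017]
  roll: [0,0,0,0,0,0,0,0,0]
  grip: [0,0,0,0,0,0,0,0,0]

```text
t: 9.47
eef_pos: [0.5732, -0.1346, 0.0497]
eef_rot: [-0.427, 3.112, 0.0]
contact_force: [-0.0, -0.3, 0.2]
grip_width: 0.0004
gripper_force: 0.0
```

apply_moves:
  xyz:
    - [-0.006,0,0.002]
    - [-0.012,0,0.003]
    - [-0.018,0,0.003]
    - [-0.024,0,0.003]
    - [-0.028,0,0.003]
    - [-0.028,0,0.003]
    - [-0.028,0,0.003]
    - [-0.028,0,0.003]
  roll: [0,0,0,0,0,0,0,0]
  grip: [0,0,0,0,0,0,0,0]

```text
t: 10.13
eef_pos: [0.5863, -0.131, 0.0484]
eef_rot: [0.426, -3.112, -0.0]
contact_force: [-0.6, -0.4, -0.3]
grip_width: 0.0002
gripper_force: 0.0
```

Run:
```python
from h import *
s=read_state(); print(s["eef_pos"],s["contact_force"],s["moment"])
for n in("scene","top"):
  p=optics.get_image(n); C=cloud(p); b=p["pixels"].astype(int)
  m=(C[...,1]>-.2)&(C[...,1]<-.09)&(C[...,0]>.47)&(C[...,0]<.64)&(C[...,2]>.022)&(C[...,2]<.12)&(b[...,0]-b[...,2]>25)
  print(n,m.sum(),C[m][:6].round(3).tolist())
  if n=="scene": cv2.imwrite("pics/c6.png",cv2.resize(p["pixels"][180:260,195:295],(500,400)))
```

```text
[ 0.58630352 -0.13097237  0.048431  ] [-0.58135417 -0.35377365 -0.33531532] [0.03327295 0.02929155 0.0044097 ]
scene 0 []
top 0 []
```

View pics/c6.png

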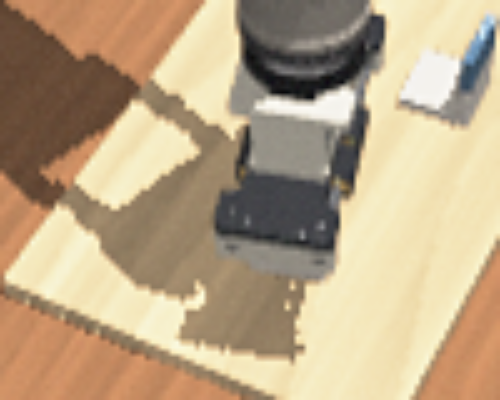

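The tile is still hidden under the gripper, but there is no contact force, so I'll lift straight up and look.

apply_moves:
  xyz:
    - [0,0,-0.02]
    - [0,0,-0.05]
    - [0,0,-0.1]
    - [0,0,-0.17]
    - [0,0,-0.24]
    - [0,0,-0.3]
  roll: [0,0,0,0,0,0]
  grip: [0,0,0,0,0,0]

```text
t: 10.73
eef_pos: [0.5865, -0.131, 0.2017]
eef_rot: [-0.426, 3.111, -0.001]
contact_force: [1.4, -0.6, 0.7]
grip_width: 0.0007
gripper_force: 0.0
```

apply_moves:
  xyz:
    - [0.3,-0.4,-0.1]
    - [0.3,-0.4,-0.1]
    - [0.3,-0.4,-0.1]
    - [0.3,-0.4,-0.1]
    - [0.3,-0.4,-0.1]
    - [0.3,-0.4,-0.1]
    - [0.3,-0.4,-0.1]
    - [0.3,-0.4,-0.1]
    - [0.3,-0.4,-0.1]
    - [0.3,-0.4,-0.1]
  roll: [0,0,0,0,0,0,0,0,0,0]
  grip: [0,0,0,0,0,0,0,0,0,0]

```text
t: 11.57
eef_pos: [0.4962, -0.3624, 0.2483]
eef_rot: [0.428, -3.112, -0.002]
contact_force: [-0.3, 0.2, 0.0]
grip_width: 0.0004
gripper_force: 0.0
```

Run:
```python
from h import *
p=optics.get_image("scene"); q=optics.get_image("top")
for n,k in(("s",p),("t",q)):
  C=cloud(k)
  for l,y0,y1 in(("big",.12,.27),("small",-.22,-.07)):
    m=(C[...,1]>y0)&(C[...,1]<y1)&(C[...,0]>.46)&(C[...,0]<.66)&(C[...,2]<.13); a=C[m&(C[...,2]>.05)]; f=C[m&(C[...,2]>.023)]
    print(n,l,len(a),a.mean(0).round(3),a.max(0).round(3),f.min(0).round(3),f.max(0).round(3))
  for l in("near_tile","far_tile","jar","mug"):
    r=models.tip_of(k,l)[:1]; print(n,l,[w(k,i["xyz"]).round(3) for i in r])
cv2.imwrite("pics/c7.png",np.hstack([cv2.resize(p["pixels"][120:260,190:360],(425,350)),cv2.resize(q["pixels"][130:225,150:335],(375,193+157))]))
```

```text
s big 133 [0.555 0.189 0.082] [0.562 0.228 0.107] [0.471 0.126 0.023] [0.656 0.242 0.107]
s small 71 [ 0.563 -0.143  0.077] [ 0.572 -0.114  0.091] [ 0.478 -0.209  0.023] [ 0.655 -0.076  0.091]
s near_tile [array([0.527, 0.048, 0.02 ])]
s far_tile [array([0.641, 0.041, 0.016])]
s jar [array([0.51 , 0.452, 0.003])]
s mug [array([ 0.533, -0.454,  0.   ])]
t big 117 [0.551 0.193 0.091] [0.558 0.228 0.108] [0.472 0.121 0.023] [0.658 0.268 0.108]
t small 67 [ 0.559 -0.137  0.081] [ 0.57  -0.113  0.093] [ 0.463 -0.218  0.023] [ 0.66  -0.075  0.093]
t near_tile [array([0.531, 0.045, 0.013])]
t far_tile [array([0.639, 0.041, 0.019])]
t jar [array([0.514, 0.449, 0.002])]
t mug [array([ 0.539, -0.449,  0.004])]
```

View pics/c7.png

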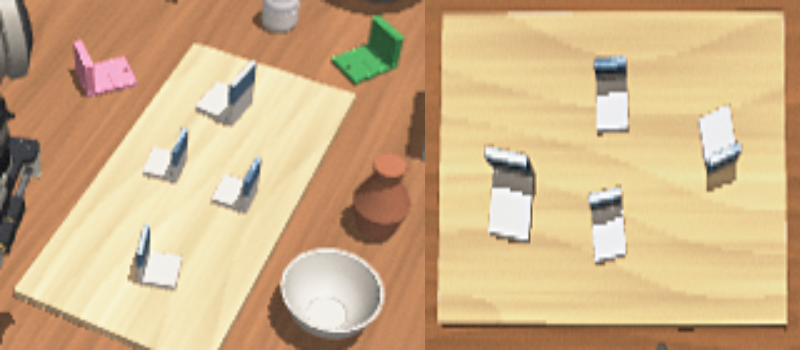

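Both tiles stand on their feet: the big one at (230,95) and the small one at (155,260) in the left crop. Their panel tops are at 0.107 and 0.091 m, where a standing tile should read 0.103 and 0.086. The bystanders haven't moved.

```bash
python3 -c "
from bench import order
print(order.finish_job())"
```

```text
the job is handed in; nothing more can be done
None
```

The big tile and then the small tile were tipped up by their feet and now stand where they lay; the other tiles, the jar and the mug stayed in place, and I handed the job in at about 12 s.

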